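Slide a circuit board under the sprung clips of the inspection stage

TASK

Take the green board with the red terminal posts from the tray, lay it flat on the runners of the inspection stage with its steel stiffener bar towards the clips, and slide it in until you feel it come up against the end stop: the two sprung clips must ride up over the bar by themselves and both snap down behind it. Where the clip head is locked along the stage differs from day to day, so go by feel: press the board lightly home, a few newtons, and never ram it into the stop (25 N is too much) or slam it down on the stage. Let go, and leave the other board and the tools where they are.

Things in the scene. Friction and masses are not known exactly. Their poses are not given: they have to be found in the camera images.
- board_center (a point): Board to load: green circuit board on an aluminium plate, 110 (x) x 62 (y) x 7 mm, about 0.18 kg, flat in a nest of the tray; six red posts stand 18 mm proud of its top (x -45, -12, 20; y +-22). Point: centre of the slab, half-way up; x to the stiffener-bar end, z up. Grasp by the long edges, 62 mm apart, which overhang tray bars and runners by 9 mm, 8 mm or more free below.
- board_bar (a point): Centre of the bright steel stiffener bar on top of the board's leading end: 8 mm long (x), 62 mm wide, standing 4 mm above the board's top, front face flush with the board's end. 51 mm ahead of (+x) and 5.5 mm above board_center; same axes.
- stage: Inspection stage, fixed: aluminium plate 290 (x) x 130 mm on feet, top 22 mm above the bench. Origin under its centre at bench height; x = direction of sliding in, z up. Two white slippery runners (y +-15, 12 mm wide, x -138 to 66) carry the board, tops 30 mm above the bench. At the +x end the blue clip head: end stop bar across y, guide cheeks 66 mm apart, two leaf clips at y +-19.
- stage_lay (a point): Where a board's centre lies when laid on the runners clear in front of the clips: x -78, y 0, z 33.5 mm in the stage frame (same axes). The clip head is locked anywhere in its slots, not measured: its stop face lies 105 to 141 mm ahead (+x) of this point. Back from the stop face: cheeks' flared mouths begin 42 mm, clips' lips 28 mm, clip noses touch down 12.5 mm.
- clip_left (a joint): Left (+y) sprung clip: steel leaf 10 mm wide, hinge 55 mm beyond its nose. Rad: 0 at rest, stage empty; grows as the nose lifts; about 0.12 nose on top of the bar, 0.045 snapped down on the board behind the bar, board at most 2 mm from the stop. Pushing under both clips takes 8 to 16 N till the noses are on the bar, then about 5 N, near 0 at the snap; then within 2 mm the hard stop.
- clip_right (a joint): Right (-y) sprung leaf clip, the same as the left.
- tray: Wooden carrier tray, fixed, 150 (x) x 230 (y) x 12 mm, with two nests at y +58 and -58 mm, each two black bars (44 mm long in y) whose tops are 22 mm above the bench and carry a board. Origin under its centre.
- heatsink_center (a point): Bystander: the other board, same slab of 110 x 62 x 7 mm but with a black finned heatsink 50 x 40 mm standing 18 mm proud, no bar and no red posts, in the other nest. Centre of its slab.
- screwdriver: Bystander: red-handled screwdriver, 190 mm long, lying on the bench.
- power_driver: Bystander: dark red electric screwdriver, 240 mm long, 36 mm thick, lying on the bench.
- squeeze_bottle: Bystander: grey squeeze bottle with a blue nozzle, 60 mm across, 200 mm high, standing.
- pliers: Bystander: pliers with red grips, 140 mm long, lying.
- tape_roll: Bystander: yellow roll of tape, 90 mm across, 24 mm high.
- screw_pot: Bystander: small black bowl, 70 mm across, 35 mm high.
Mind the look-alikes: they are no part of the job. What is shaped like the part that bears board_center but blue or pink is not meant.

How it is judged (in metres and radians):
On the way, in this order (a step that is already met when the one before it is completed fails the run):
1. the board with the red posts is lifted clear of the tray (z of board_center in the frame of tray above 0.045 m), for 0.1 s.
2. lying flat on the runners, the board has been slid under both clips and their noses have ridden up on to its stiffener bar (value of joint each of clip_left, clip_right above 0.085 rad and z of board_center in the frame of stage between 0.0315 and 0.0365 m and angle between board_center's own z axis and vertical below 0.06 rad and y of board_center in the frame of stage between -0.006 and 0.006 m), for 0.04 s.
3. with both clips snapped down behind the bar, the board is pressed home against the end stop (2 N or more) (value of joint each of clip_left, clip_right below 0.065 rad and contact force between board and end_stop above 2 N and z of board_center in the frame of stage between 0.0315 and 0.0365 m and angle between board_center's own z axis and vertical below 0.06 rad and y of board_center in the frame of stage between -0.006 and 0.006 m), for 0.04 s.
At the end, for the whole second after the job is handed in: Board flat on the runners (2.5 mm in height, 0.06 rad tilt, 6 mm sideways, 0.08 rad in direction), bar end first and home: both clips have snapped down behind the bar on to the board (each 0.02 to 0.065 rad, at most about 2 mm left to the stop). Robot clear (value of joint clip_left between 0.02 and 0.065 rad and value of joint clip_right between 0.02 and 0.065 rad and z of board_center in the frame of stage between 0.0315 and 0.0365 m and angle between board_center's own z axis and vertical below 0.06 rad and y of board_center in the frame of stage between -0.006 and 0.006 m and x of board_bar in the frame of stage above 0.019 m and x of board_center in the frame of stage above -0.032 m and velocity of joint each of clip_left, clip_right below 0.1 rad/s and angle between the x axis of board_center and the x axis of stage, either way round below 0.08 rad); the robot touches nothing.
It fails at once if the board is rammed against the end stop with more than 25 N (contact force between board and end_stop above 25 N).
It fails at once if the board is forced or dropped on to the stage: more than 100 N summed over all its contacts with runners, cheeks, clips and stop (contact force between board and stage above 100 N).
It fails at once if the other board or a tool on the bench is moved by more than 30 mm (distance of any of heatsink_center, screwdriver, power_driver, squeeze_bottle, pliers, tape_roll, screw_pot from where it was at the start of the episode above 0.03 m).
It also fails if it takes over 61 s, if anything falls off the work surface, if the arm or the gripper's body presses on something with over 40 N, if the wrist force passes 120 N, or if a joint passes its speed limit or range.

ROBOT

A 6-joint arm with a two-finger parallel gripper is mounted at the origin on the work surface. World frame = base frame: x ahead of the robot, y to its left, z up, the work surface at z = 0. Lengths are in mm, angles in degrees, forces in N, time in s.
With the tool pointing down it reaches from about 350 to 850 mm from the base axis. Payload 8.1 kg.
Tool frame: the origin (TCP) lies where the fingers leave the gripper's body, on its centre line; the fingertips stand 73 mm ahead of it and the grasp point (between the pads) lies 54 mm ahead of it; z points along the fingers, y is the line along which they close (so a half turn about z gives the same grasp; the last joint's range is limited). The gripper opens to 85 mm and grips with 20 to 120 N. Pads are 22 mm wide; open, the fingers measure 114 mm over their backs; the gripper's body (76 mm by 85 mm) begins 54 mm behind the grasp point. The pads swing forward as they close: fully open they stand 13 mm farther back than shut.
Start: joints at [-76.627, 7.471, 85.268, -0, 87.261, -4.893], TCP at [188.077, -569.766, 303.892] pointing down, gripper open.
Joint ranges: [-169.43, 169.43], [-51.17, 129.36], [1.28, 143.12], [-76.62, 256.62], [0, 156.53], [-152.29, 152.29]. Speed limits (degrees/s): [136.94, 136.94, 159.86, 180, 180, 180].

INTERFACE

Orientations are given as [roll, pitch, yaw] about the fixed x, y, z axes, in that order (R = Rz(yaw) Ry(pitch) Rx(roll)).
In Python, from bench import sense, optics, r gives the robot as it stands.
- The arm moves only by the tool servo_tool, never from a script. Its argument "plan" is a list that holds one entry, the list of rows, each a list of 5 numbers: the shift along the world's x, y, z in m, then the turn about the world's z in degrees, then the finger opening in m, from 0 to 0.0854. A call has 1 to 10 rows; each row shifts and turns the commanded pose from where the row before left it; what a row does not reach is not made up. A row lasts 1/10 s, in which the tool goes at most 50 mm and 8.59 degrees, less where a joint would pass 70% of its speed; a pose out of reach is approached as far as the arm can. A call is refused whole if a number of a shift passes 0.05 or a number of a turn 8.59, either way. A call with a gripper value outside its range is refused whole. The fingers move at their own pace and stop on an object; "force" is the grip in N (left out, the last holds). Time passes only in rows, so rows that do not move let the fingers close. It gives the time, the measured TCP pose, the force, the opening and the grip force at its end, in the units of the state.
- sense(): the state, without advancing time (a new reading comes with each control period).
- optics.snapshot(name): name is "side" or "top"; returns a dict with "frame" (480x640x3 uint8, blue, green, red), "fx", "fy", "cx", "cy" (pixels), "cam_to_world" (4x4, takes a point from camera to world coordinates). Camera axes: x right, y down, z forward; pixel columns grow to the right and rows downward; lengths in mm; the calibration is good to about 2 mm. A picture is of the moment at which its call begins. There is no depth.
- r.hand_in(): hands the job in; it is judged then, once.
The state is a dict: "time": time; "joint_pos": joint angles; "qd": joint speeds; "joint_efforts": joint torques, N m; "tool_pos": TCP position; "tcp_rot": TCP orientation; "ft_force": force on the tool from outside, world axes, zero at the start; "wrist_torque": the same for the moment, N m; "finger_gap": finger opening in mm; "grip_force": force on a finger pad.
Only numpy, scipy, OpenCV 4.12 (cv2) and the standard library are available. Lean on these libraries where they do the work, as an engineer would, in place of code of your own. Each camera call takes 0.05 s, during which the arm holds its last target. There are 200 camera calls.

## Working session

There is one attempt and no reset: what is moved stays moved. The work goes in short steps, Python scripts to look and compute and a tool call to move; the robot and the scene stay as the last step left them, time stands still between calls to the robot, and variables do not carry over. Pictures are saved under pics/ and viewed, at most 10 in all, crops included, and the job is handed in when it is done.

Besides the shell and the picture viewer there is one more tool, called after "Call:" as a command line: name --argument value ..., lists and objects as JSON in quotes. servo_tool: Moves the arm, as the interface text tells. Its arguments: {"type":"object","properties":{"plan":{"type":"array"},"force":{"type":"number"}},"required":["plan"]}

```bash
mkdir -p pics; cat > h.py <<'E'
import numpy as np, cv2
from bench import sense, optics, r
def snap(n,f=None):
    s=optics.snapshot(n)
    if f: cv2.imwrite('pics/'+f,s['frame'])
    return s
def ray(s,u,v,z):
    T=np.array(s['cam_to_world']); d=T[:3,:3]@np.array([(u-s['cx'])/s['fx'],(v-s['cy'])/s['fy'],1]); o=T[:3,3]
    return o+d*(z-o[2])/d[2]
def proj(s,p):
    T=np.array(s['cam_to_world']); c=T[:3,:3].T@(np.array(p)-T[:3,3]); return s['fx']*c[0]/c[2]+s['cx'],s['fy']*c[1]/c[2]+s['cy']
E
python3 - <<'E'
from h import *
for n in('top','side'):
    s=snap(n,n+'0.png');print(n,s['fx'],s['cx'],s['cy'],np.round(s['cam_to_world'],3).tolist())
print(sense())
E
```

```text
top 573.7215420463974 320.2141615228381 238.4779321811117 [[0.005, -0.983, 0.182, 248.394], [-1.0, -0.002, 0.016, -20.046], [-0.016, -0.182, -0.983, 1747.095], [0.0, 0.0, 0.0, 1.0]]
side 468.86680217992597 320.9690957430965 240.66311051279357 [[-0.938, -0.277, 0.207, 291.59], [-0.346, 0.723, -0.598, 764.2], [0.016, -0.633, -0.774, 1014.133], [0.0, 0.0, 0.0, 1.0]]
{'time': 0.1, 'joint_pos': array([-7.66259624e+01,  7.50983361e+00,  8.53222014e+01, -1.06276903e-04,
        8.72621029e+01, -4.89309171e+00]), 'qd': array([-0.00100865,  0.03603116, -0.04460116,  0.02185492,  0.0722126 ,
       -0.00491316]), 'joint_efforts': array([ 1.14376962e-03, -5.70952749e+01, -5.01942587e+01, -6.70145846e-05,
        8.16162850e-03,  8.51061941e-06]), 'tool_pos': array([ 188.00319158, -569.39559156,  302.96714911]), 'tcp_rot': array([-1.79906196e+02, -7.92389567e-03,  1.82671280e+01]), 'ft_force': array([-0.28622476, -0.10102304,  0.47686096]), 'wrist_torque': array([-0.04964225,  0.01213992,  0.00733277]), 'grip_force': 0.0, 'finger_gap': 85.34147838349645}
```

View pics/top0.png

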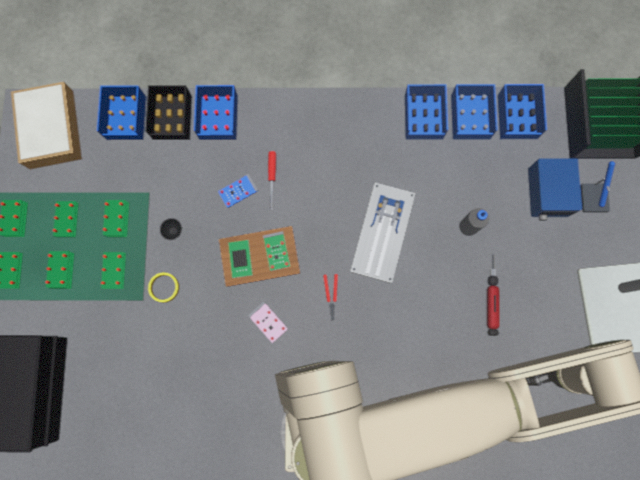

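View pics/side0.png

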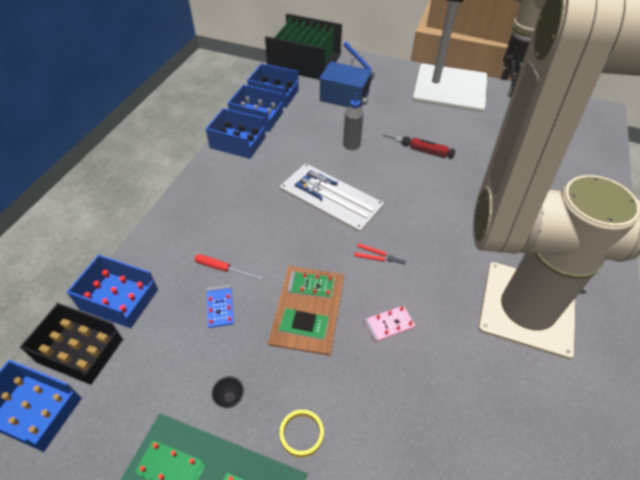

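Top view: candidates with red posts are the tray board at about (277,252), blue (238,190), pink (268,322), and the green boards on the mat at (10..115, 217..270). Only the one at (277,252) is green and in a tray nest, beside the heatsink board at (239,258). The stage is at (384,232) with its clip head at the top. I'll confirm this in an enlarged crop.

```bash
python3 - <<'E'
from h import *
a=cv2.imread('pics/top0.png');b=cv2.imread('pics/side0.png')
c=lambda im,x,y,w,h:cv2.resize(im[y:y+h,x:x+w],(400,300),interpolation=cv2.INTER_CUBIC)
cv2.imwrite('pics/z.png',np.vstack([np.hstack([c(a,212,220,96,72),c(b,262,262,96,72)]),np.hstack([c(a,330,175,144,108),c(b,272,150,120,90)])]))
E
```

```text
(no output)
```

View pics/z.png

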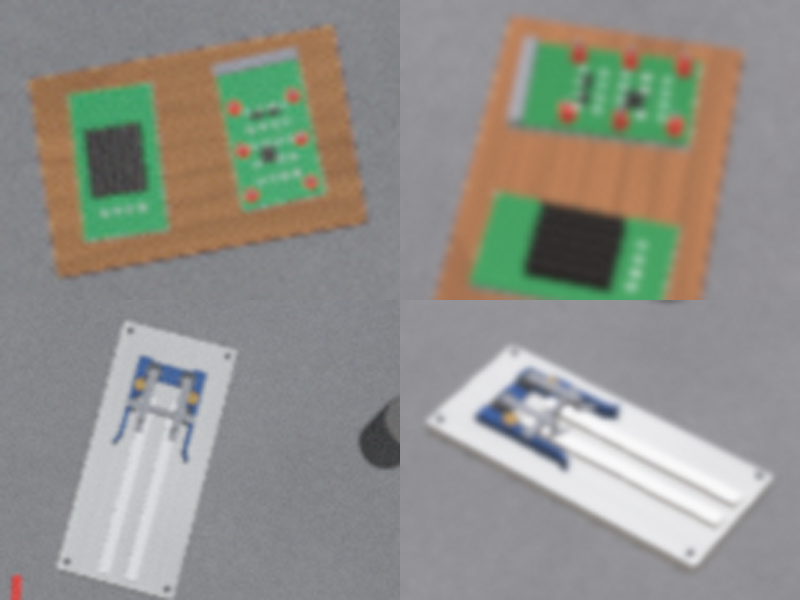

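```bash
cat > meas.py <<'E'
from h import *
def rect(s,mask,z):
    cs,_=cv2.findContours(mask.astype(np.uint8),cv2.RETR_EXTERNAL,cv2.CHAIN_APPROX_NONE)
    c=max(cs,key=cv2.contourArea)[:,0]
    P=np.array([ray(s,u,v,z)[:2] for u,v in c],np.float32)
    (cx,cy),wh,a=cv2.minAreaRect(P); w,h=wh
    if w<h: a+=90
    return np.round([cx,cy,max(w,h),min(w,h),(a+90)%180-90],2)
def region(s,c,R):
    m=np.zeros((480,640),bool); u,v=map(int,proj(s,c)); m[max(v-R,0):v+R,max(u-R,0):u+R]=1; return m
E
python3 - <<'E'
from meas import *
a={}
for n in('top','side'):
    s=snap(n); im=s['frame'].astype(int); B,G,R=im[...,0],im[...,1],im[...,2]
    hsv=cv2.cvtColor(s['frame'],cv2.COLOR_BGR2HSV).astype(int)
    bc=ray(s,*((277,252) if n=='top' else (313,285)),29); sc=ray(s,*((384,232) if n=='top' else (331,196)),22)
    green=(G>R+25)&(G>B+25)&region(s,bc,30)
    green=cv2.morphologyEx(green.astype(np.uint8),cv2.MORPH_CLOSE,np.ones((7,7)))
    red=(R>G+70)&(R>B+70)&(hsv[...,1]>140)&((hsv[...,0]<6)|(hsv[...,0]>172))&region(s,bc,26)
    print(n,'green',rect(s,green,29),'expected 102x62')
    k,l,st,ce=cv2.connectedComponentsWithStats(red.astype(np.uint8))
    print('posts',[(np.round(ray(s,*ce[i],44)[:2],1).tolist(),int(st[i,4])) for i in range(1,k)])
    pl=(im.min(2)>165)&region(s,sc,75)
    if n=='top': print(im[255,400],im[270,450])
    pl=cv2.morphologyEx(pl.astype(np.uint8),cv2.MORPH_OPEN,np.ones((3,3)))
    print('stage',rect(s,pl,22),'expected 290x130')
    ru=(im.min(2)>225)&region(s,sc,75); print('runner px',ru.sum())
    bl=(B>R+50)&(B>G+20)&region(s,sc,60); v,u=np.where(bl); print('blue',np.round(ray(s,u.mean(),v.mean(),40),0), bl.sum())
E
```

```text
top green [524.84 140.92 101.36  60.78  12.86] expected 102x62
posts [([540.2, 165.5], 1), ([476.4, 152.2], 1)]
[146 143 142] [139 135 133]
stage [ 590.3  -182.91  288.96  130.84  -15.45] expected 290x130
runner px 0
blue [ 671. -206.   40.] 100
side green [526.68 143.6  100.13  61.01  12.43] expected 102x62
posts [([551.6, 133.0], 4), ([520.6, 126.1], 3), ([489.6, 119.2], 4), ([543.1, 174.8], 4), ([511.1, 168.9], 4), ([480.2, 161.1], 5)]
stage [ 591.8  -181.34  294.36  135.73  -15.47] expected 290x130
runner px 1549
blue [ 662. -176.   40.] 63
```

Confirmed: the tray board at (277,252) has six red posts and its steel bar on the +x side. Board centre is about (530,143) with yaw 12.6°; the stage is at (591,-182) with yaw -15.45°. Moving to the board.

Call:
servo_tool --plan '[[[0.02,0.044,0,-0.6,0.074],[0.02,0.044,0,-0.6,0.074],[0.02,0.044,0,-0.6,0.074],[0.02,0.044,0,-0.6,0.074],[0.02,0.044,0,-0.6,0.074],[0.02,0.044,0,-0.6,0.074],[0.02,0.044,0,-0.6,0.074],[0.02,0.044,0,-0.6,0.074],[0.02,0.044,0,-0.6,0.074],[0.02,0.044,0,-0.3,0.074]]]' --force 40

```text
time: 1.2
tool_pos: [388.4, -127.9, 304.0]
tcp_rot: [180.0, -0.0, 12.5]
ft_force: [1.7, -0.8, -0.9]
finger_gap: 74.0
grip_force: 0.0
```

Call:
servo_tool --plan '[[[0.02,0.044,0,0,0.074],[0.02,0.044,0,0,0.074],[0.02,0.044,0,0,0.074],[0.02,0.044,0,0,0.074],[0.02,0.044,0,0,0.074],[0.02,0.044,0,0,0.074],[0.008,0.005,-0.03,0,0.074],[0,0,-0.04,0,0.074],[0,0,-0.04,0,0.074],[0,0,0,0,0.074]]]'

```text
time: 2.2
tool_pos: [512.0, 138.8, 187.2]
tcp_rot: [-180.0, 0.7, 12.6]
ft_force: [-1.1, -0.2, -1.3]
finger_gap: 73.8
grip_force: 0.0
```

Call:
servo_tool --plan '[[[0,0,-0.03,0,0.074],[0,0,-0.03,0,0.074],[0,0,-0.018,0,0.074],[0,0,0,0,0.074],[0,0,0,0,0.074]]]'

```text
time: 2.7
tool_pos: [517.0, 139.3, 117.8]
tcp_rot: [180.0, -0.1, 12.6]
ft_force: [0.4, 0.4, 0.7]
finger_gap: 73.7
grip_force: 0.0
```

```bash
python3 - <<'E'
from h import *
a=snap('top')['frame'];b=snap('side')['frame']
c=lambda im,x,y,w,h:cv2.resize(im[y:y+h,x:x+w],(400,300),interpolation=cv2.INTER_CUBIC)
cv2.imwrite('pics/g.png',np.hstack([c(a,212,210,120,90),c(b,252,222,120,90)]))
print(sense()['tool_pos'],sense()['ft_force'])
E
```

```text
[517.67927615 139.44034057 118.52834187] [-0.79411539  0.37433877 -0.21157616]
```

View pics/g.png

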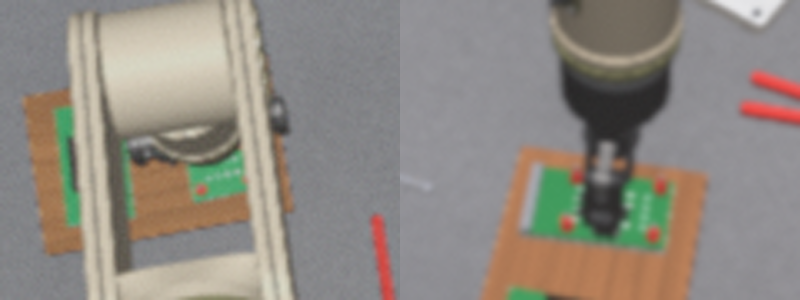

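The side view shows the fingers straddling the board behind its middle post pair, near finger around (603,220) in the crop. Descending the rest of the way.

Call:
servo_tool --plan '[[[0,0,-0.01,0,0.074],[0,0,-0.01,0,0.074],[0,0,-0.005,0,0.074],[0,0,-0.003,0,0.074],[0,0,-0.003,0,0.074],[0,0,0,0,0.074]]]'

```text
time: 3.4
tool_pos: [515.8, 139.2, 84.3]
tcp_rot: [-180.0, 0.1, 12.6]
ft_force: [0.1, -1.2, 0.1]
finger_gap: 74.0
grip_force: 0.0
```

Call:
servo_tool --plan '[[[0,0,0,0,0.066],[0,0,0,0,0.062],[0,0,0,0,0.058],[0,0,0,0,0.055],[0,0,0,0,0.055],[0,0,0,0,0.055]]]'

```text
time: 4.0
tool_pos: [516.4, 139.4, 85.6]
tcp_rot: [-180.0, -0.1, 12.6]
ft_force: [-2.2, 0.3, 6.7]
finger_gap: 60.7
grip_force: 44.1
```

Call:
servo_tool --plan '[[[0,0,0.005,0,0.055],[0,0,0.01,0,0.055],[0,0,0.02,0,0.055],[0,0,0.02,0,0.055],[0,0,0.03,0,0.055],[0,0,0.03,0,0.055],[0,0,0,0,0.055],[0,0,0,0,0.055]]]'

```text
time: 4.8
tool_pos: [516.6, 139.3, 201.0]
tcp_rot: [180.0, -0.1, 12.6]
ft_force: [-0.4, -0.5, -3.6]
finger_gap: 60.7
grip_force: 44.0
```

```bash
python3 - <<'E'
from h import *
b=snap('side')['frame']
c=lambda im,x,y,w,h:cv2.resize(im[y:y+h,x:x+w],(640,480),interpolation=cv2.INTER_CUBIC)
cv2.imwrite('pics/l.png',c(b,232,182,160,120))
s=sense();print(s['tool_pos'],s['ft_force'],s['wrist_torque'],s['finger_gap'])
E
```

```text
[515.73110564 139.11597944 199.47415252] [-0.40791949 -0.02165859 -2.6130241 ] [ 0.01744934  0.01201556 -0.01763387] 60.55028879468735
```

View pics/l.png

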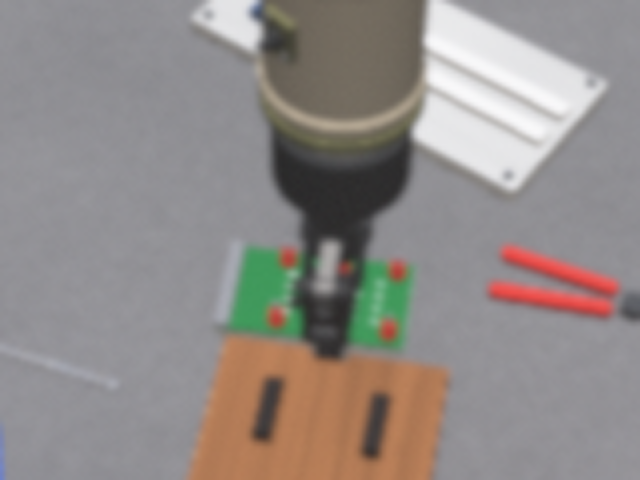

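Board is held level in the gripper, bar end at left (230,285 in the crop); the nest is empty. I'll measure the in-hand offset and where to lay it.

```bash
python3 - <<'E'
from meas import *
s=snap('side'); im=s['frame'].astype(int); B,G,R=im[...,0],im[...,1],im[...,2]; t=sense()
tp=t['tool_pos']; top=tp[2]-59.7+3.5
g=(G>R+25)&(G>B+25)&region(s,[tp[0],tp[1],top],32)
v,u=np.where(g); P=np.array([ray(s,a,b,top)[:2] for a,b in zip(u,v)],np.float32)
(cx,cy),wh,a=cv2.minAreaRect(P); print(cx,cy,wh,a)
y=np.radians(t['tcp_rot'][2]); e=np.array([np.cos(y),np.sin(y)]);n=np.array([-e[1],e[0]])
c=np.array([cx,cy])+4*e; d=c-tp[:2]; print('offset tool x,y',d@e,d@n)
w=np.radians(-15.45); E=np.array([np.cos(w),np.sin(w)]); print('tcp lay', np.array([591,-182.2])-78*E-(d@e)*E, E)
E
```

```text
526.1634521484375 142.1846160888672 (100.79987335205078, 61.851234436035156) 12.48876953125
offset tool x,y 15.324016559096915 0.692655652395322
tcp lay [ 501.04840583 -157.33872946] [ 0.9638633  -0.26639735]
```

Call:
servo_tool --plan '[[[-0.002,-0.037,0,-3.5,0.055],[-0.002,-0.037,0,-3.5,0.055],[-0.002,-0.037,0,-3.5,0.055],[-0.002,-0.037,0,-3.5,0.055],[-0.002,-0.037,0,-3.5,0.055],[-0.002,-0.037,0,-3.5,0.055],[-0.003,-0.037,0,-3.5,0.055],[-0.003,-0.037,0,-3.5,0.055],[0,0,-0.03,0,0.055],[0,0,-0.03,0,0.055]]]'

```text
time: 5.9
tool_pos: [497.6, -158.1, 138.5]
tcp_rot: [180.0, -0.0, -15.6]
ft_force: [-0.2, 0.5, -2.0]
finger_gap: 60.6
grip_force: 44.1
```

Call:
servo_tool --plan '[[[0,0,-0.025,0,0.055],[0,0,0,0,0.055],[0,0,0,0,0.055],[0,0,0,0,0.055]]]'

```text
time: 6.3
tool_pos: [498.8, -156.9, 116.1]
tcp_rot: [180.0, -0.1, -15.4]
ft_force: [0.5, 0.2, -1.0]
finger_gap: 60.8
grip_force: 44.6
```

```bash
python3 - <<'E'
from h import *
s=snap('side');b=s['frame'];a=snap('top')['frame']
c=lambda im,x,y,w,h:cv2.resize(im[y:y+h,x:x+w],(400,300),interpolation=cv2.INTER_CUBIC)
cv2.imwrite('pics/s.png',np.hstack([c(a,330,170,120,90),c(b,272,140,120,90)]))
s=sense();print(s['tool_pos'],s['tcp_rot'],s['ft_force'],s['wrist_torque'],s['finger_gap'])
E
```

```text
[ 499.16811526 -157.1024789   116.611431  ] [ 1.79979512e+02 -1.59670618e-01 -1.54220319e+01] [ 0.29351188 -0.25604494 -1.97147424] [0.02785965 0.03316921 0.02478306] 60.83113635153761
```

View pics/s.png

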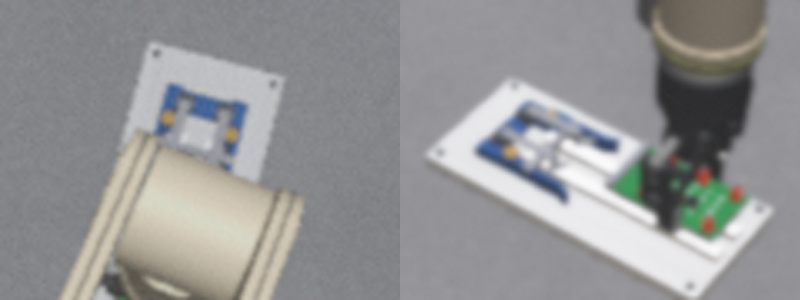

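The board hangs over the runners, bar end towards the clips and clear of the cheek mouths. Lowering it by feel.

Call:
servo_tool --plan '[[[0,0,-0.01,0,0.055],[0,0,-0.008,0,0.055],[0,0,-0.002,0,0.055],[0,0,0,0,0.055]]]'

```text
time: 6.8
tool_pos: [497.7, -156.6, 94.2]
tcp_rot: [-180.0, 0.1, -15.4]
ft_force: [0.1, -0.3, -1.5]
finger_gap: 60.8
grip_force: 44.6
```

Call:
servo_tool --plan '[[[0,0,-0.001,0,0.055],[0,0,-0.001,0,0.055],[0,0,0,0,0.055]]]'

```text
time: 7.1
tool_pos: [498.5, -156.9, 93.7]
tcp_rot: [180.0, -0.0, -15.4]
ft_force: [-2.4, 0.8, 4.4]
finger_gap: 60.7
grip_force: 45.2
```

Call:
servo_tool --plan '[[[0,0,-0.001,0,0.055],[0,0,0,0,0.055]]]'

```text
time: 7.3
tool_pos: [498.8, -157.0, 93.6]
tcp_rot: [180.0, -0.1, -15.4]
ft_force: [-6.0, 2.2, 13.5]
finger_gap: 60.6
grip_force: 46.0
```

Call:
servo_tool --plan '[[[0,0,0.001,0,0.055],[0.00289,-0.0008,0,0,0.055],[0.00289,-0.0008,0,0,0.055],[0.00289,-0.0008,0,0,0.055],[0.00289,-0.0008,0,0,0.055],[0.00289,-0.0008,0,0,0.055],[0,0,0,0,0.055]]]'

```text
time: 8.0
tool_pos: [513.4, -161.1, 93.6]
tcp_rot: [180.0, -0.1, -15.4]
ft_force: [0.3, -1.0, 4.4]
finger_gap: 60.6
grip_force: 45.3
```

Call:
servo_tool --plan '[[[0.00193,-0.00053,0,0,0.055],[0.00193,-0.00053,0,0,0.055],[0.00193,-0.00053,0,0,0.055],[0.00193,-0.00053,0,0,0.055]]]'

```text
time: 8.4
tool_pos: [520.5, -163.1, 93.6]
tcp_rot: [180.0, -0.0, -15.4]
ft_force: [-3.9, 1.5, 7.3]
finger_gap: 60.6
grip_force: 45.6
```

Call:
servo_tool --plan '[[[0.00193,-0.00053,0.0003,0,0.055],[0.00193,-0.00053,0,0,0.055],[0.00193,-0.00053,0,0,0.055]]]'

```text
time: 8.7
tool_pos: [526.2, -164.6, 93.6]
tcp_rot: [180.0, -0.0, -15.4]
ft_force: [-2.9, 0.5, 6.8]
finger_gap: 61.0
grip_force: 45.4
```

Call:
servo_tool --plan '[[[0.00193,-0.00053,0,0,0.055],[0.00193,-0.00053,0,0,0.055],[0.00193,-0.00053,0,0,0.055]]]'

```text
time: 9.0
tool_pos: [532.0, -166.2, 93.6]
tcp_rot: [180.0, -0.0, -15.4]
ft_force: [-2.8, 0.4, 7.3]
finger_gap: 60.4
grip_force: 45.4
```

Call:
servo_tool --plan '[[[0.00096,-0.00027,0,0,0.055],[0.00096,-0.00027,0,0,0.055],[0.00096,-0.00027,0,0,0.055],[0.00096,-0.00027,0,0,0.055]]]'

```text
time: 9.4
tool_pos: [535.8, -167.2, 93.6]
tcp_rot: [180.0, -0.0, -15.4]
ft_force: [-2.8, 1.2, 6.9]
finger_gap: 60.5
grip_force: 45.4
```

Call:
servo_tool --plan '[[[0.00096,-0.00027,0,0,0.055],[0.00096,-0.00027,0,0,0.055],[0.00096,-0.00027,0,0,0.055],[0.00096,-0.00027,0,0,0.055]]]'

```text
time: 9.8
tool_pos: [539.7, -168.3, 93.6]
tcp_rot: [180.0, -0.0, -15.4]
ft_force: [-3.9, 0.9, 6.8]
finger_gap: 60.7
grip_force: 45.4
```

Call:
servo_tool --plan '[[[0.00096,-0.00027,0,0,0.055],[0.00096,-0.00027,0,0,0.055],[0.00096,-0.00027,0,0,0.055],[0.00096,-0.00027,0,0,0.055]]]'

```text
time: 10.2
tool_pos: [543.5, -169.4, 93.6]
tcp_rot: [180.0, -0.0, -15.4]
ft_force: [-3.2, 0.8, 6.2]
finger_gap: 60.9
grip_force: 45.4
```

Call:
servo_tool --plan '[[[0.00096,-0.00027,0,0,0.055],[0.00096,-0.00027,0,0,0.055],[0.00096,-0.00027,0,0,0.055],[0.00096,-0.00027,0,0,0.055]]]'

```text
time: 10.6
tool_pos: [547.4, -170.5, 93.6]
tcp_rot: [180.0, -0.0, -15.4]
ft_force: [-4.5, 0.6, 6.1]
finger_gap: 61.0
grip_force: 45.4
```

Call:
servo_tool --plan '[[[0.00096,-0.00027,0,0,0.055],[0.00096,-0.00027,0,0,0.055],[0.00096,-0.00027,0,0,0.055]]]'

```text
time: 10.9
tool_pos: [549.1, -170.9, 93.6]
tcp_rot: [180.0, 0.2, -15.4]
ft_force: [-13.7, 3.2, 17.2]
finger_gap: 60.5
grip_force: 46.3
```

Call:
servo_tool --plan '[[[0.00096,-0.00027,0,0,0.055],[0.00096,-0.00027,0,0,0.055],[0.00096,-0.00027,0,0,0.055]]]'

```text
time: 11.2
tool_pos: [551.3, -171.6, 93.6]
tcp_rot: [-180.0, 0.3, -15.4]
ft_force: [-15.5, 5.0, 18.7]
finger_gap: 60.9
grip_force: 46.6
```

Call:
servo_tool --plan '[[[0.00096,-0.00027,0,0,0.055],[0.00096,-0.00027,0,0,0.055]]]'

```text
time: 11.4
tool_pos: [552.9, -172.0, 93.5]
tcp_rot: [-180.0, 0.3, -15.4]
ft_force: [-18.5, 4.7, 20.8]
finger_gap: 60.7
grip_force: 46.7
```

Call:
servo_tool --plan '[[[0.00096,-0.00027,0.0003,0,0.055],[0.00096,-0.00027,0,0,0.055]]]'

```text
time: 11.6
tool_pos: [554.4, -172.4, 93.5]
tcp_rot: [-180.0, 0.4, -15.4]
ft_force: [-19.6, 5.4, 20.5]
finger_gap: 60.6
grip_force: 46.7
```

Call:
servo_tool --plan '[[[0.00096,-0.00027,0.0003,0,0.055],[0.00096,-0.00027,0,0,0.055]]]'

```text
time: 11.8
tool_pos: [555.8, -172.8, 93.5]
tcp_rot: [-180.0, 0.5, -15.4]
ft_force: [-23.3, 6.2, 22.7]
finger_gap: 60.7
grip_force: 46.9
```

Call:
servo_tool --plan '[[[0.00096,-0.00027,0,0,0.055],[0.00096,-0.00027,0,0,0.055]]]'

```text
time: 12.0
tool_pos: [557.1, -173.1, 93.6]
tcp_rot: [-180.0, 0.6, -15.4]
ft_force: [-21.5, 6.9, 21.6]
finger_gap: 60.3
grip_force: 46.8
```

Call:
servo_tool --plan '[[[0.00096,-0.00027,0.0005,0,0.055],[0.00096,-0.00027,0.0003,0,0.055]]]'

```text
time: 12.2
tool_pos: [560.9, -174.2, 93.7]
tcp_rot: [-180.0, 0.2, -15.4]
ft_force: [-7.3, 1.8, 2.4]
finger_gap: 60.9
grip_force: 45.0
```

Call:
servo_tool --plan '[[[0.00096,-0.00027,0,0,0.055],[0.00096,-0.00027,0,0,0.055]]]'

```text
time: 12.4
tool_pos: [563.0, -174.7, 93.7]
tcp_rot: [-180.0, 0.2, -15.4]
ft_force: [-8.1, 2.2, 4.7]
finger_gap: 60.6
grip_force: 45.2
```

Call:
servo_tool --plan '[[[0.00096,-0.00027,0,0,0.055]]]'

```text
time: 12.5
tool_pos: [563.9, -175.0, 93.7]
tcp_rot: [-180.0, 0.2, -15.4]
ft_force: [-7.6, 3.1, 4.9]
finger_gap: 60.7
grip_force: 45.2
```

Call:
servo_tool --plan '[[[0.00096,-0.00027,0,0,0.055],[0.0005,-0.00013,0,0,0.055]]]'

```text
time: 12.7
tool_pos: [565.5, -175.5, 93.6]
tcp_rot: [-180.0, 0.2, -15.4]
ft_force: [-6.3, 2.2, 4.8]
finger_gap: 60.7
grip_force: 45.1
```

Call:
servo_tool --plan '[[[0.0005,-0.00013,0,0,0.055],[0.0005,-0.00013,0,0,0.055]]]'

```text
time: 12.9
tool_pos: [567.0, -175.9, 93.7]
tcp_rot: [-180.0, 0.1, -15.4]
ft_force: [-1.9, 0.3, -1.4]
finger_gap: 61.1
grip_force: 44.7
```

Call:
servo_tool --plan '[[[0.0005,-0.00013,0,0,0.055],[0.0005,-0.00013,0,0,0.055]]]'

```text
time: 13.1
tool_pos: [568.5, -176.3, 93.9]
tcp_rot: [-180.0, 0.1, -15.4]
ft_force: [-2.7, 0.2, -3.6]
finger_gap: 61.1
grip_force: 44.6
```

Clips have snapped: the force fell to about 2 N. Easing on to the stop.

Call:
servo_tool --plan '[[[0.0004,-0.0001,0,0,0.055]]]'

```text
time: 13.2
tool_pos: [568.6, -176.3, 93.9]
tcp_rot: [-180.0, 0.1, -15.4]
ft_force: [-3.4, 1.0, -1.6]
finger_gap: 61.2
grip_force: 44.6
```

Call:
servo_tool --plan '[[[0.0004,-0.0001,0,0,0.055]]]'

```text
time: 13.3
tool_pos: [569.0, -176.4, 94.0]
tcp_rot: [-180.0, 0.1, -15.4]
ft_force: [-2.9, 1.6, -2.9]
finger_gap: 60.8
grip_force: 44.6
```

Call:
servo_tool --plan '[[[0.0002,-0.0001,0,0,0.055]]]'

```text
time: 13.4
tool_pos: [569.4, -176.5, 94.1]
tcp_rot: [-180.0, 0.1, -15.4]
ft_force: [-3.6, 0.9, -2.4]
finger_gap: 60.9
grip_force: 44.5
```

Call:
servo_tool --plan '[[[0.0003,-0.0001,-0.0004,0,0.055],[0.0003,-0.0001,0,0,0.055]]]'

```text
time: 13.6
tool_pos: [570.1, -176.8, 93.8]
tcp_rot: [-180.0, 0.1, -15.4]
ft_force: [-5.8, 2.2, -2.1]
finger_gap: 60.4
grip_force: 44.5
```

Call:
servo_tool --plan '[[[0.0004,-0.0001,0,0,0.055]]]'

```text
time: 13.7
tool_pos: [570.2, -176.7, 93.7]
tcp_rot: [-180.0, 0.1, -15.4]
ft_force: [-8.0, 2.8, -1.9]
finger_gap: 60.7
grip_force: 44.7
```

Call:
servo_tool --plan '[[[0.0004,-0.0001,0,0,0.055]]]'

```text
time: 13.8
tool_pos: [570.2, -176.8, 93.7]
tcp_rot: [-180.0, 0.2, -15.4]
ft_force: [-10.3, 2.6, 1.5]
finger_gap: 60.6
grip_force: 44.9
```

Position stopped at x = 570.2 while the force climbed to about 10 N, so it is home. Releasing and going up.

Call:
servo_tool --plan '[[[0,0,0,0,0.055],[0,0,0,0,0.064],[0,0,0,0,0.07],[0,0,0,0,0.075],[0,0,0,0,0.075],[0,0,0,0,0.075]]]'

```text
time: 14.4
tool_pos: [571.7, -177.3, 94.6]
tcp_rot: [180.0, -0.1, -15.4]
ft_force: [-0.6, -0.4, 0.2]
finger_gap: 74.9
grip_force: 0.0
```

Call:
servo_tool --plan '[[[0,0,0.005,0,0.075],[0,0,0.015,0,0.075],[0,0,0.03,0,0.075],[0,0,0.04,0,0.075],[0,0,0.04,0,0.075],[-0.03,0.03,0.02,0,0.075],[-0.03,0.03,0.02,0,0.075],[-0.03,0.03,0,0,0.075],[-0.03,0.03,0,0,0.075],[0,0,0,0,0.075]]]'

```text
time: 15.4
tool_pos: [448.4, -54.3, 264.9]
tcp_rot: [-179.9, 0.0, -15.3]
ft_force: [1.4, -0.6, 0.5]
finger_gap: 75.0
grip_force: 0.0
```

```bash
python3 - <<'E'
from h import *
b=snap('side')['frame'];a=snap('top')['frame']
c=lambda im,x,y,w,h:cv2.resize(im[y:y+h,x:x+w],(400,300),interpolation=cv2.INTER_CUBIC)
cv2.imwrite('pics/f.png',np.hstack([c(a,340,175,80,60),c(b,280,150,100,75)]))
print(sense()['ft_force'],sense()['time'],sense()['tool_pos'])
E
```

```text
[0.60665997 0.48475531 0.34387653] 15.5 [451.24964446 -56.71828377 265.74373769]
```

View pics/f.png

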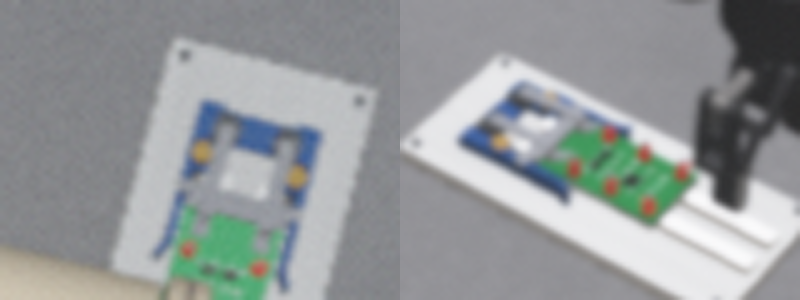

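The board lies square under both clips, lips over the green behind the bar, and the robot is clear. Handing in.

```bash
python3 -c "
from bench import r
print(r.hand_in())"
```

```text
the job is handed in; nothing more can be done
None
```

The board with the red posts is on the inspection stage with its bar against the end stop, pressed home with about 10 N; both clips appear to have snapped down behind the bar. The robot has let go and is clear, and the job is handed in; no verdict came back.

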